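Let a stock tray down the roller lane and catch it by hand

ROBOT

A 7-joint arm with a two-finger parallel gripper is mounted at the origin on the work surface. World frame = base frame: x ahead of the robot, y to its left, z up, the work surface at z = 0. Lengths are in mm, angles in rad, forces in N, time in s.
With the tool pointing down it reaches from about 425 to 825 mm from the base axis. Payload 3.6 kg.
Tool frame: the origin (TCP) lies at the very end of the fingers, on their centre line; the grasp point (between the pads) lies 19 mm behind it; z points along the fingers, y is the line along which they close (so a half turn about z gives the same grasp; the last joint's range is limited). The gripper opens to 85 mm and grips with 20 to 120 N. Pads are 22 mm wide; open, the fingers measure 114 mm over their backs; the gripper's body (76 mm by 85 mm) begins 54 mm behind the grasp point. The pads swing forward as they close: fully open they stand 13 mm farther back than shut.
Start: joints at [1.133, 0.615, -0.013, 1.423, 0.008, 1.103, -0.04], TCP at [259.581, -595.886, 231.297] pointing down, gripper open.
Joint ranges: [-3.12, 3.12], [-0.3, 2.06], [-1.34, 1.32], [0.26, 2.42], [-1.36, 4.5], [0.01, 1.98], [-2.84, 2.84]. Speed limits (rad/s): [2.79, 2.79, 3.14, 3.14, 3.14, 3.14, 3.14].

INTERFACE

Orientations are given as [roll, pitch, yaw] about the fixed x, y, z axes, in that order (R = Rz(yaw) Ry(pitch) Rx(roll)).
In Python, from station import r gives the robot as it stands.
- The arm moves only by the tool step_arm, never from a script. Its argument "moves" is a list of rows, each an object with "gripper": the finger opening in mm, from 0 to 85.4; "travel": the shift along the world's x, y, z normalised to -1 to 1, where 1 is 200 mm, a list of three; "roll": the turn about the world's z normalised to -1 to 1, where 1 is 1.5 rad. A call has 1 to 10 rows; each row is the pose to reach, as a shift and turn from the pose commanded when the call began; what a row does not reach only later rows make up. A row lasts 1/12 s, in which the tool goes at most 41.7 mm and 7.16 degrees, less where a joint would pass 70% of its speed; a pose out of reach is approached as far as the arm can. A call with a number of a shift or a turn outside -1 to 1 is refused whole. A call with a gripper value outside its range is refused whole. The fingers move at their own pace and stop on an object; "grip_force" is the grip in N (left out, the last holds). Time passes only in rows, so rows that repeat a pose let the fingers close. It gives the time, the measured TCP pose, the force, the opening and the grip force at its end, in the units of the state.
- r.get_state(): the state, without advancing time (a new reading comes with each control period).
- r.camera(name): name is "side" or "top"; returns a dict with "frame" (480x640x3 uint8, red, green, blue), "z_map" (480x640 float32, mm along the optical axis (not along the pixel's ray), 0 where there is no reading), "intrinsics" (3x3 intrinsics, pixels), "extrinsics" (4x4, takes a point from world to camera coordinates). Camera axes: x right, y down, z forward; pixel columns grow to the right and rows downward; lengths in mm; the calibration is good to about 2 mm. A picture is of the moment at which its call begins.
- r.close_job(): hands the job in; it is judged then, once.
Trained networks look in the newest picture that a camera, given by its name, has taken for a name from the list of things; names that differ only in an ending like _2 or _b are one class to them, and where a whole thing is asked for, a point or a joint stands for the part that bears it (a point fixed in the world has none). Each returns a list of dicts, best first, with "conf" (0 to 1); they miss things now and then, are a little off and sometimes report something else, mostly with a low value. They report only what shows in the picture. A call takes as long as a camera call. They do not tell look-alikes from the thing itself.
- r.boxes_of(camera, label): "uv" ([column, row] in pixels, amid what is visible of it).
The state is a dict: "time": time; "q": joint angles; "qvel": joint speeds; "joint_efforts": joint torques, N m; "tcp_pos": TCP position; "tool_rot": TCP orientation; "ft_force": force on the tool from outside, world axes, zero at the start; "ft_torque": the same for the moment, N m; "gripper_width": finger opening in mm; "grip_force": force on a finger pad.
Only numpy, scipy, OpenCV 4.12 (cv2) and the standard library are available. Lean on these libraries where they do the work, as an engineer would, in place of code of your own. Each camera call takes 0.05 s, during which the arm holds its last target. There are 200 camera calls.

TASK

The tray of notebooks and slim ink bottles waits at the top of the roller lane behind a sprung hold-back latch. Press the latch's thumb pad down and keep it down until the tray is rolling clear of the hook, then get in front of the tray on its way and stop it with your fingertips, without gripping it and so softly that no bottle falls over, keeping it at a standstill for about a second well before the end stop. Then ease it down until it sits against the end stop without a bump, take your hand away, and leave the other things on the bench where they are.

Things in the scene. Friction and masses are not known exactly. Their poses are not given: they have to be found in the camera images.
- lane: fixed gravity roller lane of aluminium, 730 mm long, 156 mm wide. Origin under its middle, at bench height. Its y axis runs along the lane and points UPHILL (to the latch), x across, z up; it falls 0.055 rad towards -y. The roller tops lie 75 mm above the origin along its z. The side channels rise 13 mm above the roller tops and guide the tray with 5 mm play each side
- way (a point): the middle of the lane at roller-top height, on its centre line (y = 0 of the lane). The roller bearings have dry and viscous drag: freed, the tray at first gains 0.08 m/s2 (light load) to 0.16 m/s2 (heavy), nominal 0.13, and tends with a time constant of about 1.5 s to 0.16 (light) to 0.26 m/s (heavy); its whole way of 479 mm would take 2.7 to 4.2 s. It never stays put by itself
- stop (a point): middle of the end stop's face, on the lane's centre line at y = -365 mm of the lane, 25 mm above the roller tops; the tray's front wall ends here. The end stop is two steel angles, one at each side, 32 mm high above the roller tops, with an 80 mm wide hand gap between them, open downhill, through which fingers in front of the tray pass
- tray: grey plastic stock tray, 150 mm long (its y, uphill), 140 mm wide (x), 50 mm high, walls 4 mm. A banded block of notebooks (35 mm high) fills its -x half; two slim ink bottles stand loose in its +x half. Nominal 0.75 kg in all, 0.55 to 0.9 by the hidden load. Origin at the centre of its underside, z up. At the start it lies on the rollers at y = 189 mm of the lane, held by the hook
- tray_front (a point): middle of the outer face of the tray's front (downhill) wall, 25 mm above the rollers, 75 mm from the tray's origin. Good place for the closed fingertips: on the centre line, tips 15 to 20 mm above the roller tops
- latch (a joint): angle of the hold-back latch in rad: 0 with the hook down behind the tray's rear wall (8 mm below its top edge), 0.5 fully pressed; from 0.35 the hook is well clear of the tray. A spring brings it back: pressing takes about 2 N at first, 5 N fully. The tray then rolls off by itself; once it has moved 15 mm the hook cannot hold it again
- latch_pad (a point): centre of the upper face of the latch's black thumb pad (40 mm across the lane, 32 mm along it), at rest 148 mm above the lane's origin plane, at y = 350 mm of the lane. It lies 55 mm uphill of the latch's pin (parallel to the lane's x, y = 295 mm) and goes down 27 mm at full press; free below
- ink0: slim amber ink bottle with black cap, 22 mm diameter, 110 mm high, 0.05 kg, foot 19 mm across, standing loose on the tray's 5 mm floor near x = 42, y = 0 mm of the tray, top 115 mm above the rollers. It falls over if the tray's speed jumps by about 0.1 m/s or it brakes harder than about 1 m/s2. Origin at the centre of its foot, z up
- ink1: second slim ink bottle, the same, near x = 42, y = 45 mm of the tray
- pen_cup: black pen cup with pens, 72 mm diameter, 150 mm high with the pens, standing beyond the lane; not to be touched. Origin at the centre of its foot
- notebook_set: wrapped set of notebooks, 179 x 252 x 19 mm, lying beyond the lane; not to be touched. Origin at the centre of its underside
- tape_dispenser: white desk tape dispenser, 60 x 150 x 98 mm, standing beyond the lane; not to be touched. Origin at the centre of its underside
Things that resemble listed ones, but are neither listed nor needed, are in the scene too. Leave any orange, purple or turquoise look-alike of the tray alone.

How it is judged (in metres and radians):
On the way, in this order (a step that is already met when the one before it is completed fails the run):
1. the latch is pressed and the tray rolls clear of the hook (distance of tray from where it was at the start of the episode above 0.015 m and linear speed of tray above 0.03 m/s), for 0.1 s.
2. the tray is brought to a standstill on its way, at least 30 mm before the end stop (distance of tray from where it was at the start of the episode above 0.06 m and y of tray_front in the frame of stop above 0.03 m and linear speed of tray below 0.03 m/s), for 0.7 s.
At the end, for the whole second after the job is handed in: The tray lies on the rollers with its front within 10 mm of the end stop, at rest (under 0.02 m/s) and untouched, both ink bottles upright in it, the latch back at 0 (y of tray_front in the frame of stop below 0.01 m and linear speed of tray below 0.02 m/s and value of joint latch below 0.1 rad and angle between tray's own z axis and vertical below 0.1 rad and angle between each of ink0, ink1's own z axis and vertical below 0.3 rad and distance between each of ink0, ink1 and tray below 0.1 m).
It fails at once if the hand knocks or squeezes the tray hard (more than 15 N) (contact force between tray and the fingers above 15 N or contact force between tray and the arm above 15 N).
It fails at once if the tray runs into the end stop (faster than 0.09 m/s in the last 12 mm) (y of tray_front in the frame of stop below 0.012 m and linear speed of tray above 0.09 m/s).
It fails at once if the tray tips or is lifted off the rollers (angle between tray's own z axis and vertical above 0.15 rad or z of tray in the frame of lane above 0.095 m).
It fails at once if an ink bottle falls over (angle between any of ink0, ink1's own z axis and vertical above 0.35 rad).
It fails at once if things beside the lane are disturbed (distance of any of pen_cup, notebook_set, tape_dispenser from where it was at the start of the episode above 0.03 m).
It also fails if it takes over 48 s, if anything falls off the work surface, if the arm or the gripper's body presses on something with over 40 N, if the wrist force passes 120 N, or if a joint passes its speed limit or range.

## Working session

There is one attempt and no reset: what is moved stays moved. The work goes in short steps, Python scripts to look and compute and a tool call to move; the robot and the scene stay as the last step left them, time stands still between calls to the robot, and variables do not carry over. Pictures are saved under pics/ and viewed, at most 10 in all, crops included, and the job is handed in when it is done.

Besides the shell and the picture viewer there is one more tool, called in YAML: its name, and indented under it one key for each argument. step_arm: Moves the arm, as the interface text tells. Its arguments: {"type":"object","properties":{"moves":{"type":"array","items":{"type":"object","properties":{"gripper":{"type":"number"},"travel":{"type":"array","items":{"type":"number","minimum":-1,"maximum":1}},"roll":{"type":"number","minimum":-1,"maximum":1}}}},"grip_force":{"type":"number"}},"required":["moves"]}

```bash
mkdir -p pics
python3 - <<'E'
from station import r
import cv2,numpy as np,json
for c in ("side","top"):
    d=r.camera(c); cv2.imwrite(f"pics/{c}0.png",d["frame"][:,:,::-1]); np.savez(f"{c}0.npz",**d)
    print(c,d["intrinsics"].tolist(),np.round(d["extrinsics"],3).tolist())
    for l in ("lane","tray","latch_pad","ink0","pen_cup","notebook_set","tape_dispenser"):
        print(l,[(np.round(b["uv"]).tolist(),round(b["conf"],2)) for b in r.boxes_of(c,l)])
s=r.get_state();print(s["tcp_pos"],s["tool_rot"],s["time"],s["gripper_width"],s["ft_force"])
E
```

```text
side [[480.36021440999093, 0.0, 315.11413077864046], [0.0, 480.36021440999093, 236.38378399974204], [0.0, 0.0, 1.0]] [[-0.698, -0.716, -0.016, 399.714], [-0.482, 0.487, -0.729, 342.342], [0.529, -0.501, -0.685, 862.871], [0.0, 0.0, 0.0, 1.0]]
lane [([339.0, 254.0], 0.55)]
tray [([133.0, 386.0], 0.89), ([282.0, 278.0], 0.84), ([341.0, 437.0], 0.68)]
latch_pad [([228.0, 304.0], 0.71)]
ink0 [([266.0, 259.0], 0.87), ([243.0, 265.0], 0.64)]
pen_cup [([332.0, 175.0], 0.89)]
notebook_set [([200.0, 248.0], 0.63)]
tape_dispenser [([276.0, 205.0], 0.69), ([336.0, 256.0], 0.23)]
top [[460.8271210760826, 0.0, 329.41276413298743], [0.0, 460.8271210760826, 238.6472422749957], [0.0, 0.0, 1.0]] [[-0.002, -1.0, 0.002, 69.188], [-0.981, 0.002, -0.192, 512.801], [0.192, -0.003, -0.981, 1232.752], [0.0, 0.0, 0.0, 1.0]]
lane [([392.0, 238.0], 0.96)]
tray [([450.0, 338.0], 0.93), ([298.0, 237.0], 0.7), ([186.0, 225.0], 0.69), ([249.0, 343.0], 0.69)]
latch_pad [([244.0, 237.0], 0.62)]
ink0 [([295.0, 213.0], 0.57), ([277.0, 218.0], 0.53)]
pen_cup [([429.0, 157.0], 0.82)]
notebook_set [([296.0, 145.0], 0.67)]
tape_dispenser [([374.0, 152.0], 0.86)]
[ 259.5853289  -595.8975619   231.33376466] [ 3.14158888e+00 -5.45433326e-05  4.10845694e-01] 0.8 85.63964897921925 [-0.39533997 -0.28224316  1.055197  ]
```

View pics/top0.png

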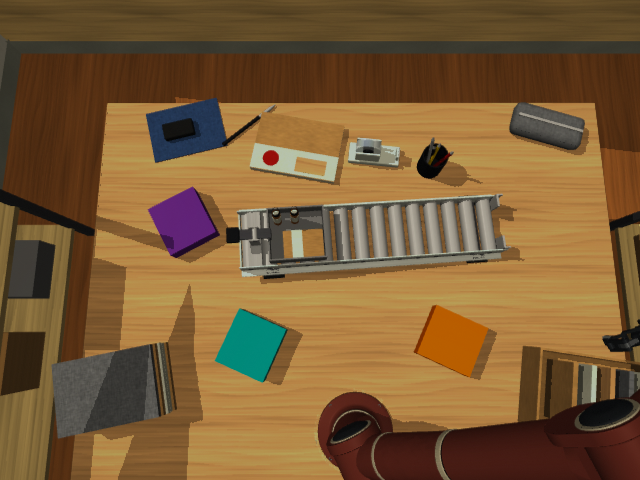

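View pics/side0.png

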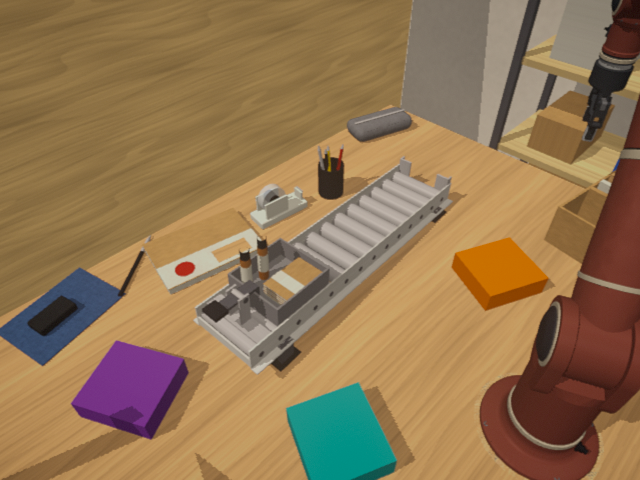

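Real tray: the grey one on the lane at (298,237) in the top view. Look-alikes to leave are purple (186,225), turquoise (249,343) and orange (450,338). The latch pad is the black piece at (232,235), and the lane runs right (downhill) to end stops at about (497,200) and (505,245).

```bash
cat > h.py <<'E'
import numpy as np,cv2
def cloud(d):
    z=d["z_map"];v,u=np.nonzero(z>0);zz=z[v,u];K=d["intrinsics"];E=d["extrinsics"]
    p=np.c_[(u-K[0,2])*zz/K[0,0],(v-K[1,2])*zz/K[1,1],zz]
    return (p-E[:3,3])@E[:3,:3],d["frame"][v,u].astype(int),np.c_[u,v]
def project(d,p):
    E=d["extrinsics"];q=d["intrinsics"]@(E[:3,:3]@p+E[:3,3]);return q[:2]/q[2]
def Rl(psi):
    c,s=np.cos(psi),np.sin(psi);a=.055;ca,sa=np.cos(a),np.sin(a)
    return np.array([[c,-s,0],[s,c,0],[0,0,1]])@np.array([[1,0,0],[0,ca,-sa],[0,sa,ca]])
E
python3 - <<'E'
from h import *
P={c:cloud(np.load(f"{c}0.npz")) for c in("top","side")}
p,col,uv=P["top"]
m=(p[:,2]>52)&(uv[:,0]>220)&(uv[:,0]<520)&(uv[:,1]>185)&(uv[:,1]<285)
r=cv2.minAreaRect(p[m][:,:2].astype(np.float32));print(r)
ang=np.deg2rad(r[2])
# yaw of long axis
b=cv2.boxPoints(r);e=max([b[1]-b[0],b[2]-b[1]],key=np.linalg.norm);e*=np.sign(e[1]);psi=np.arctan2(-e[0],e[1]);print("psi",psi)
o=np.array([*r[0],0.])
from itertools import product
for it in range(4):
  R=Rl(psi)
  q=(p-o)@R
  n=(q[:,2]>80)&(q[:,2]<96)&(abs(q[:,1])<330)&(abs(q[:,0])<95)&(abs(q[:,0])>66)&((q[:,1]<90))
  fits=[]
  for s in(-1,1):
    k=n&(q[:,0]*s>0);xs=[];ys=np.arange(-300,90,20)
    for y in ys:
      w=q[k&(abs(q[:,1]-y)<10)][:,0]; xs.append(np.percentile(abs(w),96)*s if len(w)>5 else np.nan)
    xs=np.array(xs);g=~np.isnan(xs);fits.append(np.polyfit(ys[g],xs[g],1))
  f=np.mean(fits,0);print(np.round(fits,4).tolist(),n.sum())
  psi-=f[0];o+=R[:,0]*f[1]
  q=(p-o)@Rl(psi)
  st=q[(q[:,2]>95)&(q[:,2]<110)&(q[:,1]<-320)&(q[:,1]>-400)&(abs(q[:,0])<85)]
  pad=q[(q[:,2]>138)&(q[:,2]<158)&(q[:,1]>310)&(q[:,1]<400)&(abs(q[:,0])<40)]
  print("stop y",np.percentile(st[:,1],[3,50,97]),"pad",pad.min(0),pad.max(0),pad.mean(0),len(pad))
for c in P:
  p,col,uv=P[c];q=(p-o)@Rl(psi)
  st=q[(q[:,2]>93)&(q[:,2]<112)&(q[:,1]<-320)&(q[:,1]>-400)&(abs(q[:,0])<85)]
  pad=q[(q[:,2]>138)&(q[:,2]<158)&(q[:,1]>310)&(q[:,1]<400)&(abs(q[:,0])<40)]
  tr=q[(q[:,2]>121)&(q[:,2]<129)&(abs(q[:,0])<75)&(q[:,1]>90)&(q[:,1]<280)]
  ch=q[(q[:,2]>83)&(q[:,2]<93)&(abs(q[:,0])<90)&(q[:,1]<60)&(abs(q[:,0])>68)]
  print(c,"stop",np.percentile(st,[2,50,98],axis=0).round(1).tolist(),len(st),"\npad",np.percentile(pad,[2,50,98],axis=0).round(1).tolist(),"\ntray",np.percentile(tr,[1,99],axis=0).round(1).tolist(),"\nch",np.percentile(ch,[1,50,99],axis=0).round(1).tolist())
print(o,psi)
E
```

```text
((525.8235473632812, -42.156951904296875), (189.34478759765625, 746.6896362304688), 3.8144893646240234)
psi 0.06657539
[[-0.0096, -74.8841], [-0.0099, 80.949]] 499
stop y [-363.86858374 -350.59241588 -347.56724563] pad [-20.55605014 310.06108436 138.10194194] [ 20.69275126 381.89574032 154.92517816] [ -0.62833637 346.6826997  145.80320948] 403
[[0.0005, -77.9357], [-0.0002, 77.8864]] 499
stop y [-363.87773275 -350.58502274 -347.57085887] pad [-20.57597786 310.0585902  138.10195119] [ 20.67124394 381.89508242 154.9251311 ] [ -0.64640115 346.68262094 145.80321382] 403
[[0.0003, -77.9103], [-0.0003, 77.9116]] 499
stop y [-363.87774919 -350.58500946 -347.57086535] pad [-20.57670562 310.05858572 138.1019512 ] [ 20.67051335 381.89508123 154.92513101] [ -0.64712556 346.68262079 145.80321383] 403
[[0.0003, -77.9109], [-0.0003, 77.9109]] 499
stop y [-363.87774922 -350.58500943 -347.57086536] pad [-20.57670692 310.05858571 138.1019512 ] [ 20.67051203 381.89508123 154.92513101] [ -0.64712686 346.68262079 145.80321383] 403
top stop [[-75.1, -365.7, 93.7], [-41.6, -350.5, 104.3], [73.9, -347.1, 110.9]] 133 
pad [[-19.6, 311.1, 139.3], [-0.4, 349.7, 145.9], [18.5, 380.7, 151.8]] 
tray [[-69.6, 129.6, 121.1], [70.4, 279.0, 128.9]] 
ch [[-78.3, -363.1, 83.2], [73.9, -153.8, 87.2], [78.9, 55.8, 92.1]]
side stop [[-74.7, -365.2, 93.6], [-41.1, -350.9, 102.1], [76.1, -345.9, 108.3]] 158 
pad [[-19.0, 311.4, 139.8], [-1.7, 350.5, 147.1], [19.0, 380.5, 151.4]] 
tray [[-69.1, 128.3, 121.1], [72.1, 279.1, 128.3]] 
ch [[-77.7, -1112.6, 83.1], [72.1, -129.5, 87.0], [81.1, 55.1, 91.5]]
[528.82539299 -41.9570412    0.        ] 0.07619724847101339
```

```bash
cat >> h.py <<'E'
PSI=0.0762;R=Rl(PSI);O=np.array([527.7,-27.,0.])
W=lambda x,y,z:O+R@np.array([x,y,z])
L=lambda p:(np.asarray(p)-O)@R
def tray(d):
    q=(cloud(d)[0]-O)@R
    # tray front wall top edge / notebooks side (x<0) 
    m=(q[:,2]>119)&(q[:,2]<130)&(abs(q[:,0])<76)&(q[:,1]>-380)&(q[:,1]<290)
    return q[m]
E
python3 - <<'E'
from h import *
for n,a in dict(pad=(0,350,148),padup=(0,350,190),padpress=(0,350,121),up=(-20,300,180),pre=(0,-120,150),preL=(0,-120,93),stop=(0,-365,93)).items():print(n,W(*a).round(1))
print("yhat",R[:,1]*100,R[:,0]*100)
import numpy as np
d=np.load("top0.npz");q=tray(d);print(np.percentile(q,[2,98],axis=0),project(d,W(0,350,148)),project(d,W(0,-365,100)))
d2=np.load("side0.npz");f=d2["frame"];u,v=project(d2,W(0,350,148));print(u,v)
c=f[180:380,150:350].copy();cv2.circle(c,(int(u-150),int(v-180)),2,(255,0,0),-1)
for s in (-70,70):
  u,v=project(d2,W(s,114,125));cv2.circle(c,(int(u-150),int(v-180)),2,(0,255,0),-1)
cv2.imwrite("pics/crop.png",cv2.resize(c,(600,600))[:,:,::-1])
E
```

```text
pad [501.7 313.3 167. ]
padup [501.9 311.  209. ]
padpress [501.6 314.8 140.1]
up [485.7 260.3 196.2]
pre [ 537.4 -154.7  143.2]
preL [ 537.2 -151.6   86.3]
stop [ 555.8 -395.5   72.8]
yhat [-7.60111676 99.55904536  5.4972275 ] [99.70981845  7.61262796  0.        ]
[[-69.51258151 114.71668457 119.59859441]
 [ 70.14629293 264.02165395 129.67271038]] [232.48079231 234.25862738] [498.86801011 220.85555262]
215.59530031164877 309.98109969998046
```

View pics/crop.png

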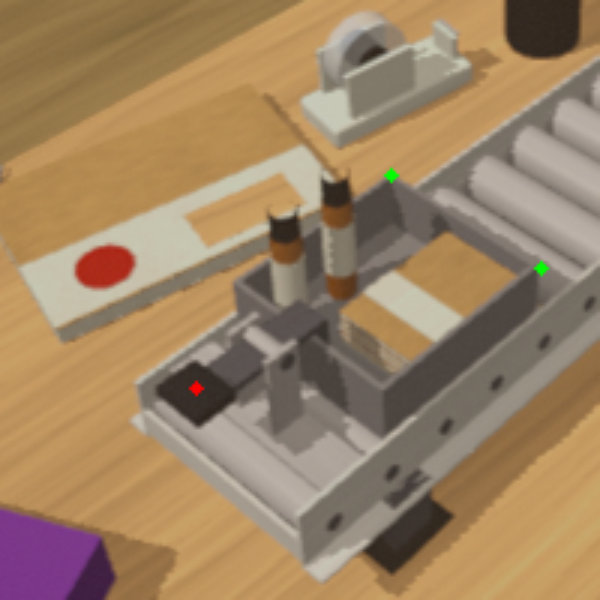

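step_arm:
  moves:
    - {"gripper": 0,"travel": [0.2,0.2,0.2],"roll": 0}
    - {"gripper": 0,"travel": [0.4,0.4,0.3],"roll": 0}
    - {"gripper": 0,"travel": [0.6,0.6,0.4],"roll": 0.2}
    - {"gripper": 0,"travel": [0.8,0.8,0.4],"roll": 0.3}
    - {"gripper": 0,"travel": [1,1,0.4],"roll": 0.4}
    - {"gripper": 0,"travel": [1,1,0.4],"roll": 0.5}
    - {"gripper": 0,"travel": [1,1,0.4],"roll": 0.6}
    - {"gripper": 0,"travel": [1,1,0.4],"roll": 0.7}
    - {"gripper": 0,"travel": [1,1,0.4],"roll": 0.8}
    - {"gripper": 0,"travel": [1,1,0.4],"roll": 0.824}

```text
time: 1.63
tcp_pos: [460.8, -394.5, 311.6]
tool_rot: [3.141, 0.0, 1.42]
ft_force: [-0.9, -0.6, -0.9]
gripper_width: 0.4
grip_force: 0.0
```

The projected pad centre (red) lies mid-pad and the front corners (green) lie on the grey tray's front wall, so the lane frame and the choice of tray are right.

step_arm:
  moves:
    - {"gripper": 0,"travel": [0.04,0.2,0],"roll": 0.08}
    - {"gripper": 0,"travel": [0.08,0.4,0],"roll": 0.15}
    - {"gripper": 0,"travel": [0.12,0.6,0],"roll": 0.15}
    - {"gripper": 0,"travel": [0.16,0.8,0],"roll": 0.15}
    - {"gripper": 0,"travel": [0.2,1,0],"roll": 0.15}

```text
time: 2.05
tcp_pos: [499.6, -194.2, 311.6]
tool_rot: [3.141, 0.0, 1.635]
ft_force: [1.0, 0.1, 0.2]
gripper_width: 0.0
grip_force: 0.0
```

step_arm:
  moves:
    - {"gripper": 0,"travel": [0,0.2,0]}
    - {"gripper": 0,"travel": [0,0.4,0]}
    - {"gripper": 0,"travel": [0,0.6,0]}
    - {"gripper": 0,"travel": [0,0.8,0]}
    - {"gripper": 0,"travel": [0,1,0]}

```text
schema error: expected keys gripper, travel, roll
```

step_arm:
  moves:
    - {"gripper": 0,"travel": [0,0.2,0]}
    - {"gripper": 0,"travel": [0,0.4,0]}
    - {"gripper": 0,"travel": [0,0.6,0]}
    - {"gripper": 0,"travel": [0,0.8,0]}
    - {"gripper": 0,"travel": [0,1,0]}
    - {"gripper": 0,"travel": [0,1,0]}
    - {"gripper": 0,"travel": [0,1,0]}

```text
schema error: expected keys gripper, travel, roll
```

step_arm:
  moves:
    - {"gripper": 0,"travel": [0,0.2,0],"roll": 0}
    - {"gripper": 0,"travel": [0,0.4,0],"roll": 0}
    - {"gripper": 0,"travel": [0,0.6,0],"roll": 0}
    - {"gripper": 0,"travel": [0,0.8,0],"roll": 0}
    - {"gripper": 0,"travel": [0,1,0],"roll": 0}

```text
time: 2.47
tcp_pos: [499.3, 5.8, 311.7]
tool_rot: [3.141, 0.0, 1.635]
ft_force: [0.6, -0.3, 0.2]
gripper_width: 0.2
grip_force: 0.0
```

step_arm:
  moves:
    - {"gripper": 0,"travel": [0,0.2,0],"roll": 0}
    - {"gripper": 0,"travel": [0,0.4,0],"roll": 0}
    - {"gripper": 0,"travel": [0,0.6,0],"roll": 0}
    - {"gripper": 0,"travel": [0,0.8,0],"roll": 0}
    - {"gripper": 0,"travel": [0,1,0],"roll": 0}

```text
time: 2.88
tcp_pos: [499.4, 205.8, 311.6]
tool_rot: [3.141, 0.0, 1.635]
ft_force: [0.1, 0.2, 0.4]
gripper_width: 0.3
grip_force: 0.0
```

step_arm:
  moves:
    - {"gripper": 0,"travel": [0,0.2,0],"roll": 0}
    - {"gripper": 0,"travel": [0.01,0.4,-0.1],"roll": 0.01}
    - {"gripper": 0,"travel": [0.01,0.53,-0.2],"roll": 0.01}
    - {"gripper": 0,"travel": [0.01,0.53,-0.4],"roll": 0.01}
    - {"gripper": 0,"travel": [0.01,0.53,-0.5],"roll": 0.01}
    - {"gripper": 0,"travel": [0.01,0.53,-0.5],"roll": 0.01}
    - {"gripper": 0,"travel": [0.01,0.53,-0.5],"roll": 0.01}

```text
time: 3.47
tcp_pos: [501.5, 309.6, 210.7]
tool_rot: [-3.14, 0.001, 1.65]
ft_force: [0.2, -0.2, 1.1]
gripper_width: -0.1
grip_force: 0.0
```

```bash
cat > t.py <<'E'
from h import *
from station import r
d=r.camera("top");q=tray(d);q=q[abs(q[:,0])>30]
s=r.get_state()
a=np.percentile(q[:,1],[1,99]);print("t",round(s["time"],3),"tray y lo/hi",a.round(1),len(q),"front est",(a[1]-149).round(1),"tcp lane",L(s["tcp_pos"]).round(1),"F",np.round(s["ft_force"],1))
E
python3 t.py
```

```text
t 3.517 tray y lo/hi [114.4 264.1] 224 front est 115.1 tcp lane [  0.5 349.5 193.5] F [ 0.4 -0.4  0.6]
```

step_arm:
  moves:
    - {"gripper": 0,"travel": [0,0.01,-0.1],"roll": 0}
    - {"gripper": 0,"travel": [0,0.02,-0.18],"roll": 0}
    - {"gripper": 0,"travel": [0,0.02,-0.22],"roll": 0}
    - {"gripper": 0,"travel": [0,0.02,-0.26],"roll": 0}
    - {"gripper": 0,"travel": [0,0.02,-0.3],"roll": 0}
    - {"gripper": 0,"travel": [0,0.02,-0.34],"roll": 0}
    - {"gripper": 0,"travel": [0,0.02,-0.34],"roll": 0}
    - {"gripper": 0,"travel": [0,0.02,-0.34],"roll": 0}
    - {"gripper": 0,"travel": [0,0.02,-0.34],"roll": 0}

```text
time: 4.27
tcp_pos: [502.6, 314.4, 144.6]
tool_rot: [3.139, -0.001, 1.65]
ft_force: [0.5, -0.9, 5.4]
gripper_width: 0.2
grip_force: 2.4
```

```bash
python3 t.py
```

```text
t 4.317 tray y lo/hi [ 96.5 245.7] 177 front est 96.7 tcp lane [  1.  349.8 125.7] F [ 0.5 -0.5  5.4]
```

step_arm:
  moves:
    - {"gripper": 0,"travel": [0,0,0.2],"roll": 0}
    - {"gripper": 0,"travel": [-0.04,-0.16,0.2],"roll": 0}
    - {"gripper": 0,"travel": [-0.04,-0.36,0.19],"roll": 0}
    - {"gripper": 0,"travel": [-0.03,-0.56,0.17],"roll": 0}
    - {"gripper": 0,"travel": [-0.03,-0.76,0.16],"roll": 0}
    - {"gripper": 0,"travel": [-0.03,-0.96,0.14],"roll": 0}

```text
time: 4.82
tcp_pos: [495.7, 120.1, 171.7]
tool_rot: [3.14, 0.0, 1.651]
ft_force: [0.9, -0.5, -0.2]
gripper_width: 0.0
grip_force: 0.0
```

step_arm:
  moves:
    - {"gripper": 0,"travel": [0.01,-0.2,-0.01],"roll": 0}
    - {"gripper": 0,"travel": [0.03,-0.4,-0.02],"roll": 0}
    - {"gripper": 0,"travel": [0.04,-0.6,-0.03],"roll": 0}
    - {"gripper": 0,"travel": [0.06,-0.8,-0.04],"roll": 0}
    - {"gripper": 0,"travel": [0.08,-1,-0.05],"roll": 0}

```text
time: 5.23
tcp_pos: [511.4, -80.2, 161.5]
tool_rot: [3.141, 0.0, 1.651]
ft_force: [0.9, -0.4, 0.1]
gripper_width: 0.3
grip_force: 0.0
```

```bash
python3 t.py
```

```text
t 5.283 tray y lo/hi [-19.4 130.5] 336 front est -18.5 tcp lane [-21.2 -55.3 163.6] F [ 0.8 -6.2 -1.1]
```

step_arm:
  moves:
    - {"gripper": 0,"travel": [0.05,-0.18,-0.02],"roll": 0}
    - {"gripper": 0,"travel": [0.1,-0.32,-0.1],"roll": 0}
    - {"gripper": 0,"travel": [0.13,-0.42,-0.22],"roll": 0}
    - {"gripper": 0,"travel": [0.14,-0.46,-0.32],"roll": 0}
    - {"gripper": 0,"travel": [0.14,-0.49,-0.38],"roll": 0}

```text
time: 5.7
tcp_pos: [538.6, -178.1, 83.1]
tool_rot: [-3.139, 0.0, 1.647]
ft_force: [-0.6, -0.2, -1.0]
gripper_width: 0.0
grip_force: 0.0
```

```bash
python3 t.py
```

```text
t 5.75 tray y lo/hi [-99.1  51. ] 323 front est -98.0 tcp lane [  -2.2 -146.8   89.7] F [-0.7 -1.1 -2.2]
```

step_arm:
  moves:
    - {"gripper": 0,"travel": [0.005,-0.03,0.002],"roll": 0}
    - {"gripper": 0,"travel": [0.01,-0.08,0.001],"roll": 0}
    - {"gripper": 0,"travel": [0.015,-0.139,-0.003],"roll": 0}
    - {"gripper": 0,"travel": [0.02,-0.199,-0.006],"roll": 0}
    - {"gripper": 0,"travel": [0.025,-0.259,-0.009],"roll": 0}
    - {"gripper": 0,"travel": [0.029,-0.319,-0.012],"roll": 0}
    - {"gripper": 0,"travel": [0.033,-0.373,-0.015],"roll": 0}
    - {"gripper": 0,"travel": [0.037,-0.423,-0.018],"roll": 0}
    - {"gripper": 0,"travel": [0.041,-0.468,-0.02],"roll": 0}
    - {"gripper": 0,"travel": [0.044,-0.508,-0.022],"roll": 0}

```text
time: 6.58
tcp_pos: [548.3, -278.6, 80.7]
tool_rot: [-3.141, -0.0, 1.65]
ft_force: [-0.7, -1.0, 0.2]
gripper_width: 0.1
grip_force: 0.2
```

step_arm:
  moves:
    - {"gripper": 0,"travel": [0.003,-0.035,-0.002],"roll": 0}
    - {"gripper": 0,"travel": [0.005,-0.065,-0.004],"roll": 0}
    - {"gripper": 0,"travel": [0.007,-0.09,-0.005],"roll": 0}
    - {"gripper": 0,"travel": [0.008,-0.11,-0.006],"roll": 0}
    - {"gripper": 0,"travel": [0.009,-0.125,-0.007],"roll": 0}
    - {"gripper": 0,"travel": [0.01,-0.135,-0.007],"roll": 0}
    - {"gripper": 0,"travel": [0.01,-0.14,-0.007],"roll": 0}
    - {"gripper": 0,"travel": [0.01,-0.14,-0.007],"roll": 0}

```text
time: 7.25
tcp_pos: [550.5, -305.6, 79.5]
tool_rot: [3.142, 0.0, 1.651]
ft_force: [0.2, -1.4, -1.1]
gripper_width: -0.4
grip_force: 0.4
```

```bash
python3 t.py
python3 - <<'E'
from station import r
import cv2
cv2.imwrite("pics/s1.png",r.camera("side")["frame"][60:360,150:550,::-1])
E
```

```text
t 7.3 tray y lo/hi [-261.3 -110.3] 344 front est -259.3 tcp lane [   1.5 -274.6   94.7] F [ 0.6 -1.  -0.5]
```

View pics/s1.png

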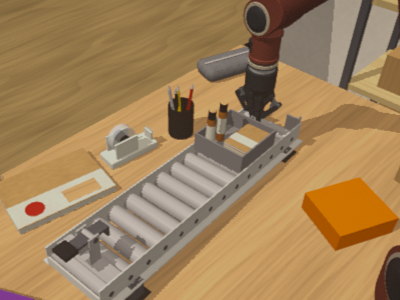

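The tray rests against the fingertips near (240,140), front about 105 mm before the stop. Both bottles at (212,125) and (223,117) are upright. I hold it, then ease it down.

step_arm:
  moves:
    - {"gripper": 0,"travel": [0,0,0],"roll": 0}
    - {"gripper": 0,"travel": [0,0,0],"roll": 0}
    - {"gripper": 0,"travel": [0,0,0],"roll": 0}
    - {"gripper": 0,"travel": [0,0,0],"roll": 0}
    - {"gripper": 0,"travel": [0,0,0],"roll": 0}
    - {"gripper": 0,"travel": [0,0,0],"roll": 0}
    - {"gripper": 0,"travel": [0,0,0],"roll": 0}
    - {"gripper": 0,"travel": [0,0,0],"roll": 0}
    - {"gripper": 0,"travel": [0,0,0],"roll": 0}
    - {"gripper": 0,"travel": [0,0,0],"roll": 0}

```text
time: 8.18
tcp_pos: [550.4, -305.4, 79.5]
tool_rot: [-3.142, -0.0, 1.651]
ft_force: [0.2, 1.0, 0.9]
gripper_width: -0.1
grip_force: 0.1
```

```bash
python3 t.py
```

```text
t 8.233 tray y lo/hi [-261.  -110.6] 348 front est -259.6 tcp lane [   1.5 -274.5   94.8] F [-0.3  0.1 -0. ]
```

step_arm:
  moves:
    - {"gripper": 0,"travel": [0,0,0],"roll": 0}
    - {"gripper": 0,"travel": [0,0,0],"roll": 0}
    - {"gripper": 0,"travel": [0,0,0],"roll": 0}
    - {"gripper": 0,"travel": [0,0,0],"roll": 0}
    - {"gripper": 0,"travel": [0,0,0],"roll": 0}
    - {"gripper": 0,"travel": [0.0,-0.005,0],"roll": 0}
    - {"gripper": 0,"travel": [0.001,-0.015,-0.001],"roll": 0}
    - {"gripper": 0,"travel": [0.002,-0.03,-0.002],"roll": 0}
    - {"gripper": 0,"travel": [0.003,-0.045,-0.003],"roll": 0}
    - {"gripper": 0,"travel": [0.005,-0.06,-0.003],"roll": 0}

```text
time: 9.07
tcp_pos: [551.3, -318.0, 78.8]
tool_rot: [-3.141, 0.0, 1.651]
ft_force: [0.1, 0.1, -0.2]
gripper_width: 0.0
grip_force: 0.0
```

step_arm:
  moves:
    - {"gripper": 0,"travel": [0.001,-0.015,-0.001],"roll": 0}
    - {"gripper": 0,"travel": [0.002,-0.03,-0.002],"roll": 0}
    - {"gripper": 0,"travel": [0.003,-0.045,-0.003],"roll": 0}
    - {"gripper": 0,"travel": [0.005,-0.06,-0.003],"roll": 0}
    - {"gripper": 0,"travel": [0.006,-0.075,-0.004],"roll": 0}
    - {"gripper": 0,"travel": [0.007,-0.09,-0.005],"roll": 0}
    - {"gripper": 0,"travel": [0.008,-0.105,-0.006],"roll": 0}
    - {"gripper": 0,"travel": [0.009,-0.12,-0.007],"roll": 0}
    - {"gripper": 0,"travel": [0.01,-0.135,-0.008],"roll": 0}
    - {"gripper": 0,"travel": [0.011,-0.15,-0.009],"roll": 0}

```text
time: 9.9
tcp_pos: [553.6, -347.7, 77.1]
tool_rot: [-3.142, -0.0, 1.651]
ft_force: [-0.0, 0.4, 1.0]
gripper_width: -0.1
grip_force: 0.1
```

step_arm:
  moves:
    - {"gripper": 0,"travel": [0.001,-0.015,-0.001],"roll": 0}
    - {"gripper": 0,"travel": [0.002,-0.03,-0.002],"roll": 0}
    - {"gripper": 0,"travel": [0.003,-0.045,-0.003],"roll": 0}
    - {"gripper": 0,"travel": [0.005,-0.06,-0.003],"roll": 0}
    - {"gripper": 0,"travel": [0.006,-0.075,-0.004],"roll": 0}
    - {"gripper": 0,"travel": [0.007,-0.09,-0.005],"roll": 0}
    - {"gripper": 0,"travel": [0.008,-0.105,-0.006],"roll": 0}
    - {"gripper": 0,"travel": [0.009,-0.12,-0.007],"roll": 0}
    - {"gripper": 0,"travel": [0.01,-0.135,-0.008],"roll": 0}
    - {"gripper": 0,"travel": [0.011,-0.15,-0.009],"roll": 0}

```text
time: 10.73
tcp_pos: [555.8, -377.7, 75.3]
tool_rot: [-3.142, -0.0, 1.651]
ft_force: [-1.0, -0.8, 0.1]
gripper_width: -0.0
grip_force: 0.1
```

```bash
python3 t.py
```

```text
t 10.783 tray y lo/hi [-334.3 -182.2] 365 front est -331.2 tcp lane [   1.2 -348.3   94.5] F [ 0.4 -1.4 -0. ]
```

step_arm:
  moves:
    - {"gripper": 0,"travel": [0.001,-0.015,-0.001],"roll": 0}
    - {"gripper": 0,"travel": [0.002,-0.03,-0.002],"roll": 0}
    - {"gripper": 0,"travel": [0.003,-0.045,-0.003],"roll": 0}
    - {"gripper": 0,"travel": [0.005,-0.06,-0.003],"roll": 0}
    - {"gripper": 0,"travel": [0.006,-0.075,-0.004],"roll": 0}
    - {"gripper": 0,"travel": [0.007,-0.085,-0.005],"roll": 0}
    - {"gripper": 0,"travel": [0.008,-0.095,-0.006],"roll": 0}
    - {"gripper": 0,"travel": [0.009,-0.105,-0.007],"roll": 0}
    - {"gripper": 0,"travel": [0.01,-0.115,-0.007],"roll": 0}
    - {"gripper": 0,"travel": [0.011,-0.125,-0.007],"roll": 0}

```text
time: 11.62
tcp_pos: [558.0, -402.5, 73.8]
tool_rot: [-3.141, -0.0, 1.651]
ft_force: [0.5, -0.3, 0.2]
gripper_width: -0.0
grip_force: 0.1
```

step_arm:
  moves:
    - {"gripper": 0,"travel": [0.001,-0.01,-0.001],"roll": 0}
    - {"gripper": 0,"travel": [0.002,-0.02,-0.001],"roll": 0}
    - {"gripper": 0,"travel": [0.002,-0.03,-0.002],"roll": 0}
    - {"gripper": 0,"travel": [0.003,-0.04,-0.002],"roll": 0}
    - {"gripper": 0,"travel": [0.004,-0.05,-0.003],"roll": 0}
    - {"gripper": 0,"travel": [0.005,-0.06,-0.003],"roll": 0}
    - {"gripper": 0,"travel": [0.006,-0.07,-0.004],"roll": 0}
    - {"gripper": 0,"travel": [0.007,-0.08,-0.004],"roll": 0}
    - {"gripper": 0,"travel": [0.007,-0.09,-0.005],"roll": 0}
    - {"gripper": 0,"travel": [0.008,-0.1,-0.005],"roll": 0}

```text
time: 12.45
tcp_pos: [559.6, -422.7, 72.9]
tool_rot: [-3.141, -0.0, 1.651]
ft_force: [0.0, -0.0, 0.4]
gripper_width: 0.1
grip_force: 0.0
```

```bash
python3 t.py
```

```text
t 12.5 tray y lo/hi [-364.7 -213.2] 352 front est -362.2 tcp lane [   1.5 -393.    94.6] F [-0.8 -1.1 -0.2]
```

step_arm:
  moves:
    - {"gripper": 0,"travel": [0.005,-0.06,0],"roll": 0}
    - {"gripper": 0,"travel": [0.01,-0.15,0],"roll": 0}
    - {"gripper": 0,"travel": [0.015,-0.25,0.02],"roll": 0}
    - {"gripper": 0,"travel": [0.02,-0.35,0.1],"roll": 0}
    - {"gripper": 0,"travel": [0.02,-0.4,0.25],"roll": 0}
    - {"gripper": 0,"travel": [0.02,-0.4,0.4],"roll": 0}
    - {"gripper": 0,"travel": [0.02,-0.4,0.55],"roll": 0}
    - {"gripper": 0,"travel": [0.02,-0.4,0.65],"roll": 0}
    - {"gripper": 0,"travel": [0.02,-0.4,0.7],"roll": 0}
    - {"gripper": 0,"travel": [0.02,-0.4,0.7],"roll": 0}

```text
time: 13.33
tcp_pos: [564.8, -503.0, 216.2]
tool_rot: [3.137, 0.004, 1.651]
ft_force: [0.6, -0.3, 0.2]
gripper_width: 0.4
grip_force: 0.0
```

```bash
python3 t.py
python3 - <<'E'
from station import r
import cv2
cv2.imwrite("pics/s2.png",r.camera("side")["frame"][60:360,150:550,::-1])
E
```

```text
t 13.383 tray y lo/hi [-363.9 -213.1] 360 front est -362.1 tcp lane [-2.000e-01 -4.644e+02  2.394e+02] F [-0.6  0.7 -0.4]
```

View pics/s2.png

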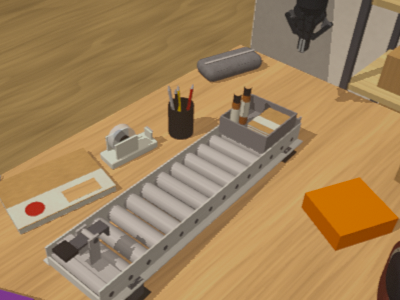

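The tray sits against the end stop near (260,120) with both bottles upright. The latch is back up at (75,240), the hand is clear and the other things are where they were.

```bash
python3 -c "
from station import r
print(r.close_job())"
```

```text
the job is handed in; nothing more can be done
None
```

I released the tray, stopped it softly about 105 mm before the end stop for over a second, and eased it down against the stop; both bottles stayed upright and the job is handed in (the verdict was not shown).

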